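# Right the fallen oil bottle and return it to its bay

### The arm

A 6-joint arm with a two-finger parallel gripper is mounted at the origin on the work surface. World frame = base frame: x ahead of the robot, y to its left, z up, the work surface at z = 0. Lengths are in m, angles in rad, forces in N, time in s.
With the tool pointing down it reaches from about 0.325 to 0.9 m from the base axis. Payload 3.5 kg.
Tool frame: the origin (TCP) lies at the very end of the fingers, on their centre line; the grasp point (between the pads) lies 19 mm behind it (manip.grip_depth is the distance from the TCP to the grasp point, in m); z points along the fingers, y is the line along which they close (so a half turn about z gives the same grasp; the last joint's range is limited). The gripper opens to 85 mm and grips with 20 to 120 N. Pads are 22 mm wide; open, the fingers measure 114 mm over their backs; the gripper's body (76 mm by 85 mm) begins 54 mm behind the grasp point. The pads swing forward as they close: fully open they stand 13 mm farther back than shut.
Start: joints at [1.091, 0.276, -0.026, 1.268, 0, 1.467], TCP at [0.23, 0.581, 0.231] pointing down, gripper open.
Joint ranges: [-3.12, 3.12], [-0.85, 1.88], [-1.08, 1.24], [-1.95, 2.15], [-1.57, 1.53], [-3.14, 3.14]. Speed limits (rad/s): [2.57, 2.57, 3.14, 3.14, 3.14, 3.14].

### API

Orientations are given as a unit quaternion [w, x, y, z].
In Python, from cell import status, grab_frame, camera_params, manip gives the robot as it stands.
- The arm moves only by the tool send_rows, never from a script. Its argument "deltas" is a list of rows, each an object of numbers: "dx", "dy", "dz": the shift along the tool's x, y, z in units of 0.3 m (1.0 is 0.3 m); "ax", "ay", "az": the turn, a rotation vector about the tool's x, y, z in units of 360 degrees (1.0 is 360 degrees); "jaw": the opening, from 0 (shut) to 1 (fully open). In form: [{"dx": .., "dy": .., "dz": .., "ax": .., "ay": .., "az": .., "jaw": ..}, ...]. A call has 1 to 20 rows; each row shifts and turns the commanded pose from where the row before left it, along the tool's axes as they then stand; what a row does not reach is not made up. A row lasts 1/8 s, in which the tool goes at most 62.5 mm and 10.7 degrees, less where a joint would pass 70% of its speed; a pose out of reach is approached as far as the arm can. A call with a number of a shift or a turn outside -1 to 1 is refused whole. A call with a gripper value outside its range is refused whole. The fingers move at their own pace and stop on an object; "force" is the grip in N (left out, the last holds). Time passes only in rows, so rows that do not move let the fingers close. It gives the time, the measured TCP pose, the force, the opening and the grip force at its end, in the units of the state.
- status.observe(): the state, without advancing time (a new reading comes with each control period).
- grab_frame(name): name is "scene" or "top" or "wrist"; returns the picture (384x512x3 uint8, blue, green, red); there is no depth.
- camera_params(name): a dict with "intrinsics" (3x3 intrinsics, pixels), "R" (3x3) and "t" (3): a world point X has camera coordinates R X + t. Camera axes: x right, y down, z forward; pixel columns grow to the right and rows downward; lengths in m; the calibration is good to about 2 mm. A picture is of the moment at which its call begins: read the wrist's pose just before it. camera_params takes no time and is no camera call; for the wrist camera it gives the pose at the moment of the call.
- manip.close_job(): hands the job in; it is judged then, once.
The state is a dict: "t": time; "joint_positions": joint angles; "joint_vel": joint speeds; "joint_torque": joint torques, N m; "eef_pos": TCP position; "tcp_rot": TCP orientation; "contact_force": force on the tool from outside, world axes, zero at the start; "moment": the same for the moment, N m; "finger_gap": finger opening in m; "finger_force": force on a finger pad.
Only numpy, scipy, OpenCV 4.12 (cv2) and the standard library are available. Lean on these libraries where they do the work, as an engineer would, in place of code of your own. Each camera call takes 0.05 s, during which the arm holds its last target. There are 200 camera calls.

### The job

An oil bottle has been knocked over on the prep table, and somebody has left a small steel cup in that bottle's bay of the tray under the wire shelf. Set the cup down upright on the white cutting board, then stand the fallen bottle upright on the floor of the bay that the cup has left free. Do not drop the cup or the bottle, and leave the other two bottles and everything else where they stand.

Things in the scene. Friction and masses are not known exactly. Their poses are not given: they have to be found in the camera images.
- bottle: Square green glass oil bottle: body 52 x 52 mm, 120 mm tall, conical shoulder to 134 mm, neck 24 mm across, steel cap 28 mm across at 148 to 160 mm (the top), about 350 g. Origin: centre of its underside; z along its axis to the cap; x, y square to its flat faces. The one lying on a flat face on the table, cap roughly towards the robot's right (-y), axis 26 mm up.
- bottle_a: Another bottle of just the same shape, size and frame, standing upright in one of the bays; leave it there.
- bottle_b: A third bottle of the same shape, size and frame, standing upright in another bay; leave it there.
- cup: Small open steel cup, round, 54 mm across at the rim and slightly narrower at the foot, 50 mm high, wall 3 mm, about 90 g, standing upright in the bay where the fallen bottle belongs. Origin at the centre of its underside, z up.
- board: Small white plastic cutting board, fixed flat on the table: 110 mm (its x) by 150 mm (its y), 12 mm thick. Origin at the centre of its underside.
- station: Fixed tray 110 mm deep (x, about towards world +y), 355 mm wide (y), floor 4 mm thick; walls and dividers 4 mm thick, 12 mm high, make 3 bays along y, 102 x 111 mm. Wire shelf above: bars along y from x = -58 to +88 mm, underside 267 mm above the table, ends at y = +-200 mm; posts at x = 85, y = +-195 mm, 360 mm high. Open at the front (-x). Origin on the table under the tray's centre, z up.
- bay0 (a point): Centre of the floor of the bay at the station's -y end, farthest from the robot (y = -115 mm, 4 mm above the table); axes as the station's.
- bay1 (a point): Centre of the floor of the middle bay, 4 mm above the table; axes as the station's.
- bay2 (a point): Centre of the floor of the bay at the station's +y end, nearest the robot (y = +115 mm, 4 mm above the table); axes as the station's.
- mill: Turned dark wooden pepper mill standing upright, 58 mm across, 168 mm high; a bystander. Origin at the centre of its underside.
- dish: Small white round dish, 64 mm across, 28 mm high; a bystander. Origin at the centre of its underside.
- can: Upright tin can, 74 mm across, 110 mm high; a bystander. Origin at the centre of its underside.
- jar: Upright amber jar with steel lid, 68 mm across, 100 mm high; a bystander. Origin at the centre of its underside.
- bowl: Steel bowl, 150 mm across, 60 mm high; a bystander. Origin at the centre of its underside.
- spoon: Steel spoon lying on the table at the robot's left; a bystander. Origin under its middle, x towards the spoon's bowl.
Mind the look-alikes: they are no part of the job. Leave any blue or yellow look-alike of the cup alone. What is meant by the board is not black, and is the smaller of those in its own colour.

How it is judged:
On the way, in this order (a step that is already met when the one before it is completed fails the run):
1. the cup stands upright on the cutting board (x of cup in the frame of board between -0.058 and 0.058 m and y of cup in the frame of board between -0.078 and 0.078 m and z of cup in the frame of board between 0.009 and 0.017 m and angle between cup's own z axis and vertical below 0.1 rad and linear speed of cup below 0.03 m/s), for 0.2 s.
2. the fallen bottle stands upright on the floor of the free bay (angle between bottle's own z axis and vertical below 0.07 rad and linear speed of bottle below 0.03 m/s and ((horizontal distance between bottle and bay0 below 0.04 m and z of bottle in the frame of station between -0.001 and 0.009 m) or (horizontal distance between bottle and bay1 below 0.04 m and z of bottle in the frame of station between -0.001 and 0.009 m) or (horizontal distance between bottle and bay2 below 0.04 m and z of bottle in the frame of station between -0.001 and 0.009 m))), for 0.2 s.
At the end, for the whole second after the job is handed in: The cup stands upright (within 0.1 rad) and still on the cutting board, its centre over the board; the bottle that had fallen stands upright (within 0.07 rad) and still on the floor of the free bay, its axis within 40 mm of the bay's centre; all released (all of step 1 and all of step 2); the robot touches nothing.
It fails at once if one of the other two bottles is shoved more than 30 mm or tipped over 0.3 rad (distance of any of bottle_a, bottle_b from where it was at the start of the episode above 0.03 m or angle between any of bottle_a, bottle_b's own z axis and vertical above 0.3 rad).
It fails at once if another thing on the table (mill, dish, can, jar, bowl, spoon) is shifted more than 40 mm (distance of any of mill, dish, can, jar, bowl, spoon from where it was at the start of the episode above 0.04 m).
It fails at once if the cup is let go in the air, its foot more than 40 mm above the table (height (world z) of cup above 0.04 m and contact force between cup and anything else below 0.02 N).
It fails at once if the bottle is let go in the air, its foot more than 50 mm above the table (height (world z) of bottle above 0.05 m and contact force between bottle and anything else below 0.02 N).
It also fails if it takes over 72 s, if anything falls off the work surface, if the arm or the gripper's body presses on something with over 40 N, if the wrist force passes 120 N, or if a joint passes its speed limit or range.

## Working session

There is one attempt and no reset: what is moved stays moved. The work goes in short steps, Python scripts to look and compute and a tool call to move; the robot and the scene stay as the last step left them, time stands still between calls to the robot, and variables do not carry over. Pictures are saved under pics/ and viewed, at most 10 in all, crops included, and the job is handed in when it is done.

Besides the shell and the picture viewer there is one more tool, called after "Request:" by a JSON object that holds its "api" and its "payload". send_rows: Moves the arm, as the interface text tells. Its arguments: {"type":"object","properties":{"deltas":{"type":"array"},"force":{"type":"number"}},"required":["deltas"]}

```bash
ls; mkdir -p pics
python3 - <<'E'
from cell import status, grab_frame, camera_params, manip
import cv2,numpy as np
print(status.observe())
for n in ("scene","top"):
    p=camera_params(n);print(n,p)
    cv2.imwrite(f"pics/{n}0.png",cv2.resize(grab_frame(n),(800,600),interpolation=cv2.INTER_CUBIC))
print(manip.grip_depth)
E
```

```text
pics
{'t': 0.0, 'joint_positions': array([ 1.09059883e+00,  2.77132826e-01, -2.78927839e-02,  1.26801157e+00,
       -3.23876486e-05,  1.46736998e+00]), 'joint_vel': array([ 3.31310558e-04,  9.27446372e-04, -6.86005813e-04, -5.38475153e-05,
       -2.50167159e-04, -6.30013062e-05]), 'joint_torque': array([ 2.76904269e-03, -4.45509124e+01,  2.95204693e+01,  1.64983829e-02,
        2.75689086e-05, -5.11244380e-07]), 'eef_pos': array([0.22961727, 0.58044475, 0.23015421]), 'tcp_rot': array([-3.06823905e-04,  1.87273140e-01,  9.82307241e-01, -1.07771776e-03]), 'contact_force': array([-0.25731992, -0.26462431, -0.06578194]), 'moment': array([0.00518492, 0.00552102, 0.02836642]), 'finger_force': 0.0, 'finger_gap': 0.08555702557658157}
scene {'intrinsics': array([[381.67258514,   0.        , 251.81105693],
       [  0.        , 381.67258514, 190.84561908],
       [  0.        ,   0.        ,   1.        ]]), 'R': array([[-3.30004925e-01,  9.43978771e-01,  9.10375637e-04],
       [ 8.33790747e-01,  2.91936264e-01, -4.68578925e-01],
       [-4.42594329e-01, -1.53874290e-01, -8.83421169e-01]]), 't': array([ 0.20149125, -0.35433381,  1.38095508])}
top {'intrinsics': array([[470.75279234,   0.        , 255.63216747],
       [  0.        , 470.75279234, 196.209495  ],
       [  0.        ,   0.        ,   1.        ]]), 'R': array([[-0.0021778 , -0.99998985, -0.00394316],
       [-0.99235468,  0.00264772, -0.12339033],
       [ 0.12339952,  0.0036443 , -0.99235038]]), 't': array([-0.03905221,  0.47519416,  1.46575454])}
0.0187
```

View pics/scene0.png

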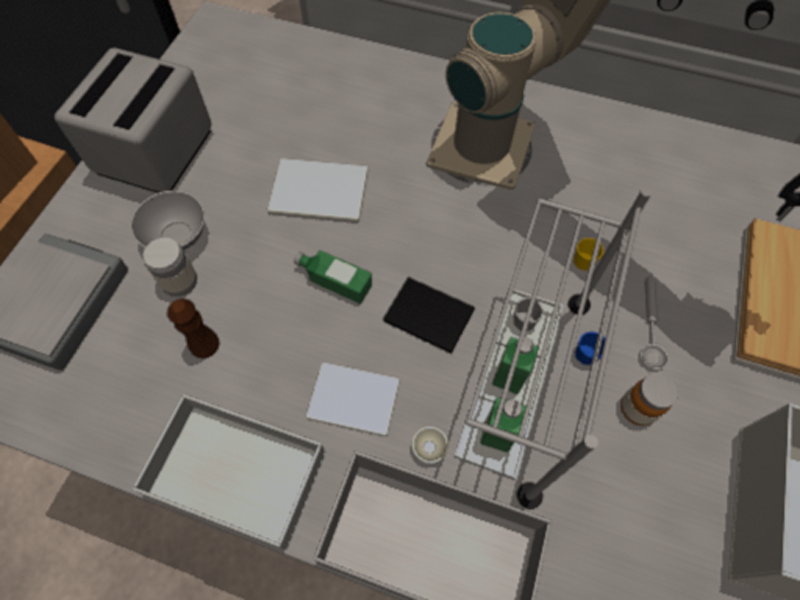

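View pics/top0.png

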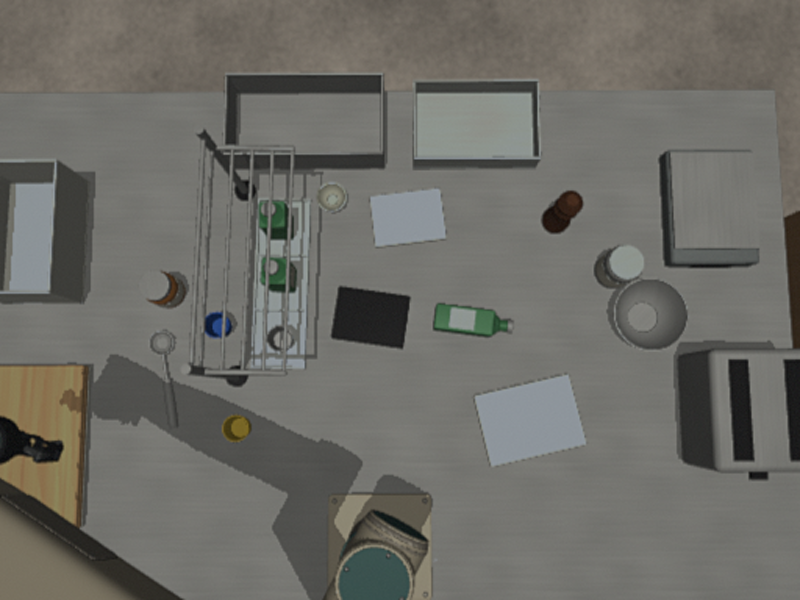

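The scene view shows the steel cup at (527,312), in the bay nearest the robot under the shelf. The fallen bottle is at (335,275) with its cap to the left. In the top view the small white board is at (408,217) and the large one at (530,420). The cup is at (282,337) and the bottle runs from (435,318) to (512,326). Next I'll enlarge the key areas.

```bash
cat > h.py <<'E'
import cv2,numpy as np
from cell import status, grab_frame, camera_params, manip
from scipy.spatial.transform import Rotation as Ro
def P(n):
    p=camera_params(n);K,R,t=(np.array(p[k],float) for k in("intrinsics","R","t"));return K@np.c_[R,t]
def proj(M,X):
    x=M@np.append(X,1);return x[:2]/x[2]
def plane(M,uv,z):   # pixel -> point at height z
    A=M[:,:2];b=M[:,2]*z+M[:,3];h=np.linalg.solve(np.c_[A,b],[*uv,1]);return np.append(h[:2]/h[2],z)
def tri(Ms,uvs):
    A=[];b=[]
    for M,(u,v) in zip(Ms,uvs):
        for r in (u*M[2]-M[0],v*M[2]-M[1]): A.append(r[:3]/np.linalg.norm(r[:3]));b.append(-r[3]/np.linalg.norm(r[:3]))
    X,res,*_=np.linalg.lstsq(np.array(A),np.array(b),rcond=None);return X,np.sqrt(res)
def crop(im,x0,y0,w,h,s):
    c=cv2.resize(im[y0:y0+h,x0:x0+w],None,fx=s,fy=s,interpolation=cv2.INTER_CUBIC)
    for k in range(0,w,10): cv2.putText(c,str(x0+k),(k*s,9),0,.32,(0,255,255),1);cv2.line(c,(k*s,10),(k*s,16),(0,255,255),1)
    for k in range(10,h,10): cv2.putText(c,str(y0+k),(0,k*s+4),0,.32,(0,255,255),1);cv2.line(c,(24,k*s),(30,k*s),(0,255,255),1)
    return c
E
python3 - <<'E'
from h import *
s=grab_frame("scene");t=grab_frame("top");Ms,Mt=P("scene"),P("top")
np.savez("imgs.npz",s=s,t=t)
out=np.zeros((600,800,3),np.uint8)
out[:360,:400]=crop(t,130,180,80,72,5)[:360,:400]
out[:360,400:]=crop(s,300,178,80,72,5)
out[360:,:400]=crop(t,270,182,66,40,6)[:240,:400] if 0 else np.pad(crop(t,270,182,66,40,6),((0,0),(0,4),(0,0)))
out[360:,400:]=np.pad(crop(s,182,152,66,40,6),((0,0),(0,4),(0,0)))
cv2.imwrite("pics/crops.png",out)
for n,im,M in(("t",t,Mt),("s",s,Ms)):
    hsv=cv2.cvtColor(im,cv2.COLOR_BGR2HSV)
    w=((hsv[...,1]<40)&(hsv[...,2]>140)).astype(np.uint8)
    for c in cv2.findContours(w,cv2.RETR_EXTERNAL,cv2.CHAIN_APPROX_NONE)[0]:
        if cv2.contourArea(c)>700:
            b=cv2.boxPoints(cv2.minAreaRect(c)); m=cv2.moments(c); cen=(m['m10']/m['m00'],m['m01']/m['m00'])
            X=np.array([plane(M,q,.012) for q in b]); print(n,"white",np.round(cen,1),plane(M,cen,.012).round(3),np.linalg.norm(X[1]-X[0]).round(3),np.linalg.norm(X[2]-X[1]).round(3),np.degrees(np.arctan2(*(X[1]-X[0])[1::-1])).round(1))
E
```

```text
t white [338.8 268.5] [ 0.247 -0.302  0.012] 0.199 0.144 -77.0
t white [260.5 138.6] [ 0.667 -0.057  0.012] 0.148 0.106 -83.3
t white [ 20.4 151.8] [0.625 0.726 0.012] 0.235 0.083 0.3
t white [303.2  79.6] [ 0.866 -0.199  0.012] 0.243 0.141 -90.2
s white [271.8 349.4] [0.864 0.142 0.012] 0.149 0.312 -179.7
s white [149.4 305.5] [ 0.868 -0.199  0.012] 0.175 0.295 -171.8
s white [225.7 254.3] [ 0.668 -0.058  0.012] 0.111 0.156 -169.1
s white [203.2 120.1] [ 0.247 -0.303  0.012] 0.151 0.215 -159.5
```

View pics/crops.png

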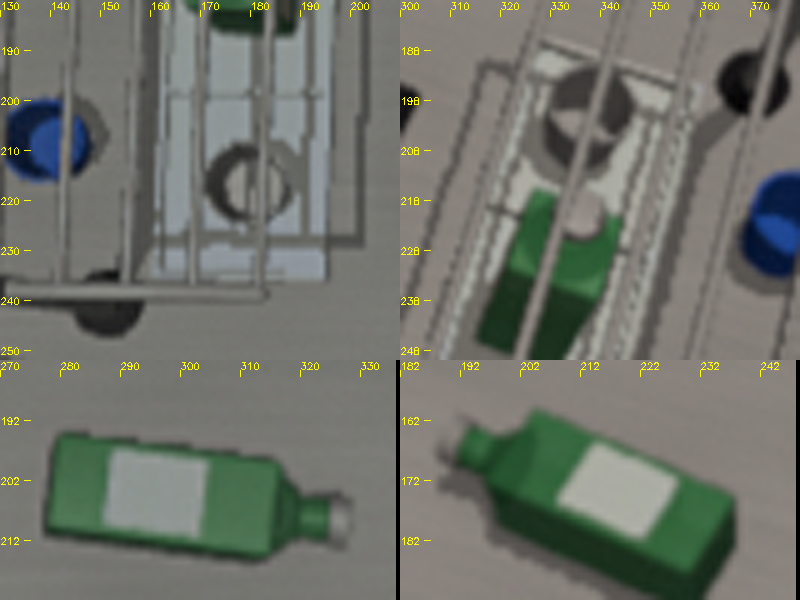

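Run:
```python
from h import *
Ms,Mt=P("scene"),P("top")
def T(n,t,s):
    X,r=tri([Mt,Ms],[t,s]);print(n,X.round(4),r.round(4));return X
T("cup rim",(179.6,216.2),(338.3,198.3))
ct=lambda x,y:(270+x/6-.4,182+(y-360)/6-.4); cs=lambda x,y:(182+(x-400)/6-.4,152+(y-360)/6-.4)
L=[T("label",ct(*a),cs(*b)) for a,b in (((110,447),(640,540)),((208,459),(557,498)),((200,537),(597,443)),((104,523),(678,480)))]
T("label c",np.mean([ct(110,447),ct(208,459),ct(200,537),ct(104,523)],0),np.mean([cs(640,540),cs(557,498),cs(597,443),cs(678,480)],0))
c=T("cap tip",ct(347,525),cs(445,443))
for z in(.052,):
  b=[plane(Mt,ct(*q),z) for q in((57,432),(278,459))];print("top +x edge",b)
  b=[plane(Ms,cs(*q),z) for q in((540,408),(735,495),(690,568),(490,490))];print("scene top face",np.round(b,4),np.mean(b,0))
b0=plane(Mt,ct(45,535),.0);print("low-left foot",b0)
T("tray front near",(194.8,236),(327.6,185.2));T("tray back near",(160.6,236),(358.2,196))
# shelf/tray: divider & far corners from top
for q in((195,199.5),(163,199.5),(194.8,236),(160.6,236)): print("div",q,plane(Mt,q,.014).round(3))
# wide tray crop for far end
d=np.load("imgs.npz")
out=np.zeros((600,800,3),np.uint8)
c=crop(d['t'],125,85,95,160,4)[:600];out[:600,:380]=c[:600]
c=crop(d['s'],280,170,105,150,4);out[:,380:800]=c
cv2.imwrite("pics/tray.png",out)
```

```text
cup rim [0.4101 0.1982 0.0506] [0.002]
label [ 0.4725 -0.1426  0.0548] [0.0023]
label [ 0.4653 -0.1918  0.0571] [0.0001]
label [ 0.4252 -0.1873  0.0509] [0.0005]
label [ 0.4328 -0.1385  0.0528] [0.0012]
label c [ 0.449  -0.1651  0.0536] [0.0008]
cap tip [ 0.4349 -0.2703  0.0212] [0.0027]
top +x edge [array([ 0.48031411, -0.11373642,  0.052     ]), array([ 0.46582716, -0.22867668,  0.052     ])]
scene top face [[ 0.4157 -0.2224  0.052 ]
 [ 0.4313 -0.1091  0.052 ]
 [ 0.4782 -0.1156  0.052 ]
 [ 0.4696 -0.2274  0.052 ]] [ 0.4487092  -0.16861619  0.052     ]
low-left foot [ 0.43124284 -0.10924419  0.        ]
tray front near [0.3501 0.1578 0.0036] [0.0043]
tray back near [ 0.3513  0.2628 -0.0021] [0.0038]
div (195, 199.5) [0.467 0.154 0.014]
div (163, 199.5) [0.467 0.257 0.014]
div (194.8, 236) [0.35  0.153 0.014]
div (160.6, 236) [0.35  0.262 0.014]
```

View pics/tray.png

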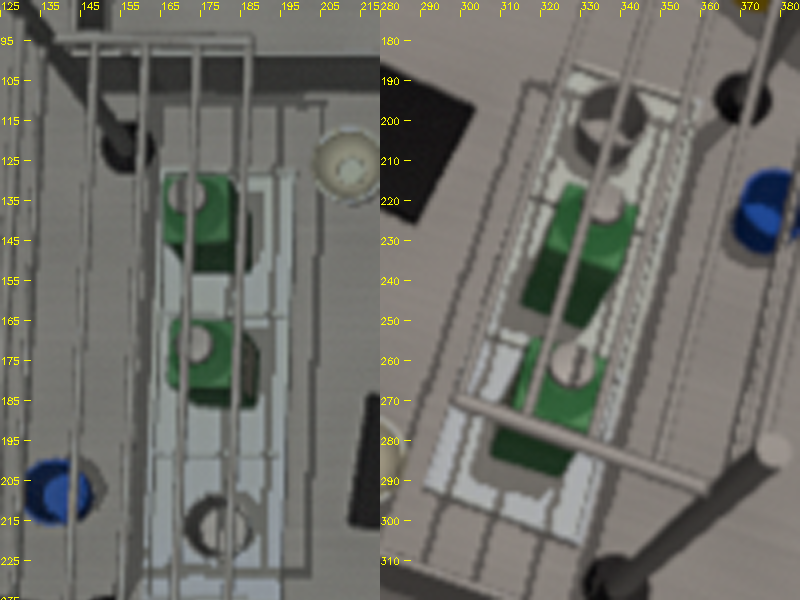

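The tray view confirms both bottles stand in the middle and far bays, and the cup in the near bay at (180,216) top and (338,198) scene. The dividers run square to world x/y within about 1°. The measured heights are plausible: rim 0.051, label 0.054. Next is a planner helper.

```bash
cat >> h.py <<'E'
from scipy.optimize import least_squares
def cur():
    s=status.observe();q=s["tcp_rot"];return np.array(s["eef_pos"]),Ro.from_quat([*q[1:],q[0]])
def tool(az,t,up=1):
    "tool z at azimuth az, tilted t deg below horizontal; up=1: tool x upward, -1: downward"
    a,t=np.radians([az,t]);z=np.array([np.cos(a)*np.cos(t),np.sin(a)*np.cos(t),-np.sin(t)])
    y=up*np.array([np.sin(a),-np.cos(a),0]);return Ro.from_matrix(np.c_[np.cross(y,z),y,z])
def plan(p1,R1,n,start=None):
    p0,R0=start or cur();w=(R0.inv()*R1).as_rotvec()/n
    def run(d):
        p,R=p0.copy(),R0
        for _ in range(n): p=p+R.apply(d);R=R*Ro.from_rotvec(w)
        return p
    d=least_squares(lambda d:run(d)-p1,np.zeros(3)).x
    print(n,"rows d",(d/.3).round(4),"a",(w/2/np.pi).round(4),"mm",round(np.linalg.norm(d)*1e3,1),"deg",np.degrees(np.linalg.norm(w)).round(1));return np.array(p1),R1
E
python3 - <<'E'
from h import *
p,R=cur();c=camera_params("wrist");C=-c["R"].T@c["t"]
print("cam in tool",R.inv().apply(C-p).round(3),"view",R.inv().apply(c["R"][2]).round(3))
s=(np.array([.23,.581,.481]),R)
s=plan([.41,-.05,.48],tool(90,90),14,s)
s=plan([.41,-.05,.25],tool(90,40),8,s)
E
```

```text
cam in tool [ 0.077 -0.001 -0.143] view [-0.302  0.     0.953]
14 rows d [-0.1551 -0.0587  0.0003] a [-0.      0.      0.0136] mm 49.8 deg 4.9
8 rows d [-0.0368 -0.      0.0918] a [0.     0.0174 0.    ] mm 29.7 deg 6.3
```

Request:
{"api": "send_rows", "payload": {"deltas": [{"dz": -0.167,"jaw": 0.88},{"dz": -0.167,"jaw": 0.88},{"dz": -0.167,"jaw": 0.88},{"dz": -0.167,"jaw": 0.88},{"dz": -0.167,"jaw": 0.88}]}}

```text
schema error: expected keys dx, dy, dz, ax, ay, az, jaw
```

Request:
{"api": "send_rows", "payload": {"deltas": [{"dx": 0,"dy": 0,"dz": -0.167,"ax": 0,"ay": 0,"az": 0,"jaw": 0.88},{"dx": 0,"dy": 0,"dz": -0.167,"ax": 0,"ay": 0,"az": 0,"jaw": 0.88},{"dx": 0,"dy": 0,"dz": -0.167,"ax": 0,"ay": 0,"az": 0,"jaw": 0.88},{"dx": 0,"dy": 0,"dz": -0.167,"ax": 0,"ay": 0,"az": 0,"jaw": 0.88},{"dx": 0,"dy": 0,"dz": -0.167,"ax": 0,"ay": 0,"az": 0,"jaw": 0.88}]}}

```text
t: 0.82
eef_pos: [0.2298, 0.5809, 0.4833]
tcp_rot: [-0.0, 0.187, 0.982, -0.0]
contact_force: [0.1, 0.6, 0.2]
finger_gap: 0.075
finger_force: 0.0
```

Request:
{"api": "send_rows", "payload": {"deltas": [{"dx": -0.155,"dy": -0.0587,"dz": 0,"ax": 0,"ay": 0,"az": 0.0136,"jaw": 0.88},{"dx": -0.155,"dy": -0.0587,"dz": 0,"ax": 0,"ay": 0,"az": 0.0136,"jaw": 0.88},{"dx": -0.155,"dy": -0.0587,"dz": 0,"ax": 0,"ay": 0,"az": 0.0136,"jaw": 0.88},{"dx": -0.155,"dy": -0.0587,"dz": 0,"ax": 0,"ay": 0,"az": 0.0136,"jaw": 0.88},{"dx": -0.155,"dy": -0.0587,"dz": 0,"ax": 0,"ay": 0,"az": 0.0136,"jaw": 0.88},{"dx": -0.155,"dy": -0.0587,"dz": 0,"ax": 0,"ay": 0,"az": 0.0136,"jaw": 0.88},{"dx": -0.155,"dy": -0.0587,"dz": 0,"ax": 0,"ay": 0,"az": 0.0136,"jaw": 0.88},{"dx": -0.155,"dy": -0.0587,"dz": 0,"ax": 0,"ay": 0,"az": 0.0136,"jaw": 0.88},{"dx": -0.155,"dy": -0.0587,"dz": 0,"ax": 0,"ay": 0,"az": 0.0136,"jaw": 0.88},{"dx": -0.155,"dy": -0.0587,"dz": 0,"ax": 0,"ay": 0,"az": 0.0136,"jaw": 0.88},{"dx": -0.155,"dy": -0.0587,"dz": 0,"ax": 0,"ay": 0,"az": 0.0136,"jaw": 0.88},{"dx": -0.155,"dy": -0.0587,"dz": 0,"ax": 0,"ay": 0,"az": 0.0136,"jaw": 0.88},{"dx": -0.155,"dy": -0.0587,"dz": 0,"ax": 0,"ay": 0,"az": 0.0136,"jaw": 0.88},{"dx": -0.155,"dy": -0.0587,"dz": 0,"ax": 0,"ay": 0,"az": 0.0136,"jaw": 0.88}]}}

```text
t: 2.58
eef_pos: [0.4084, -0.051, 0.4816]
tcp_rot: [0.0, 0.709, 0.705, -0.0]
contact_force: [0.8, -0.2, -0.4]
finger_gap: 0.0753
finger_force: 0.0
```

Run:
```python
from h import *
print(cur()[0],status.observe()["joint_positions"].round(2))
plan([.41,-.02,.25],tool(90,40),8)
```

```text
[ 0.4084497  -0.05098815  0.48156045] [-0.28 -0.13  0.05  1.75 -0.    1.29]
8 rows d [-0.0247  0.0007  0.0974] a [ 0.      0.0174 -0.0001] mm 30.1 deg 6.3
```

Request:
{"api": "send_rows", "payload": {"deltas": [{"dx": -0.0247,"dy": 0,"dz": 0.0974,"ax": 0,"ay": 0.0174,"az": 0,"jaw": 0.88},{"dx": -0.0247,"dy": 0,"dz": 0.0974,"ax": 0,"ay": 0.0174,"az": 0,"jaw": 0.88},{"dx": -0.0247,"dy": 0,"dz": 0.0974,"ax": 0,"ay": 0.0174,"az": 0,"jaw": 0.88},{"dx": -0.0247,"dy": 0,"dz": 0.0974,"ax": 0,"ay": 0.0174,"az": 0,"jaw": 0.88},{"dx": -0.0247,"dy": 0,"dz": 0.0974,"ax": 0,"ay": 0.0174,"az": 0,"jaw": 0.88},{"dx": -0.0247,"dy": 0,"dz": 0.0974,"ax": 0,"ay": 0.0174,"az": 0,"jaw": 0.88},{"dx": -0.0247,"dy": 0,"dz": 0.0974,"ax": 0,"ay": 0.0174,"az": 0,"jaw": 0.88},{"dx": -0.0247,"dy": 0,"dz": 0.0974,"ax": 0,"ay": 0.0174,"az": 0,"jaw": 0.88}]}}

```text
t: 3.58
eef_pos: [0.4093, -0.0183, 0.2495]
tcp_rot: [-0.299, 0.641, 0.639, 0.301]
contact_force: [1.1, 0.2, 0.4]
finger_gap: 0.0753
finger_force: 0.0
```

Run:
```python
from h import *
print(cur()[0],status.observe()["joint_positions"].round(2))
M=P("wrist");f=grab_frame("wrist");np.savez("w1.npz",f=f,M=M)
cv2.imwrite("pics/w1.png",crop(f,0,0,512,384,1))
print(proj(M,[.41,.199,.054]))
s=plan([.41,.05,.12],tool(90,40),6)
```

```text
[ 0.40925759 -0.01831218  0.24945737] [-0.67  0.2  -0.36  1.65  0.65  0.68]
[256.76388132 154.93552907]
6 rows d [-0.0298  0.002   0.0727] a [-0.0001 -0.0003 -0.0002] mm 23.6 deg 0.1
```

View pics/w1.png

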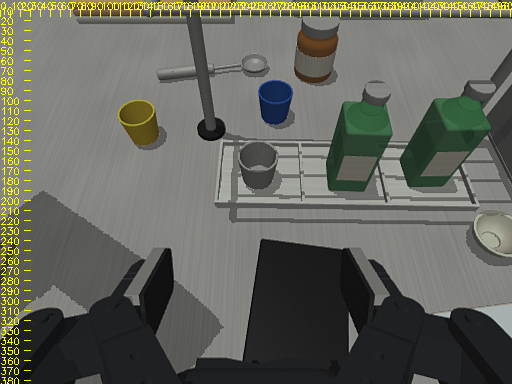

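The wrist view shows the cup rim centred at about (258.5,156), against a predicted (257,155). The bay around it is empty and the view from the front is clear.

Request:
{"api": "send_rows", "payload": {"deltas": [{"dx": -0.03,"dy": 0.002,"dz": 0.0727,"ax": 0,"ay": 0,"az": 0,"jaw": 0.88},{"dx": -0.03,"dy": 0.002,"dz": 0.0727,"ax": 0,"ay": 0,"az": 0,"jaw": 0.88},{"dx": -0.03,"dy": 0.002,"dz": 0.0727,"ax": 0,"ay": 0,"az": 0,"jaw": 0.88},{"dx": -0.03,"dy": 0.002,"dz": 0.0727,"ax": 0,"ay": 0,"az": 0,"jaw": 0.88},{"dx": -0.03,"dy": 0.002,"dz": 0.0727,"ax": 0,"ay": 0,"az": 0,"jaw": 0.88},{"dx": -0.03,"dy": 0.002,"dz": 0.0727,"ax": 0,"ay": 0,"az": 0,"jaw": 0.88}]}}

```text
t: 4.38
eef_pos: [0.4134, 0.0474, 0.1248]
tcp_rot: [-0.298, 0.641, 0.64, 0.299]
contact_force: [0.4, 0.6, -0.9]
finger_gap: 0.0748
finger_force: 0.0
```

Run:
```python
from h import *
print(cur()[0],status.observe()["joint_positions"].round(2))
M=P("wrist");f=grab_frame("wrist");np.savez("w2.npz",f=f,M=M)
w1=np.load("w1.npz");u1=proj(w1["M"],[.41,.199,.054]);u2=proj(M,[.41,.199,.054]);print(u2)
out=np.zeros((600,800,3),np.uint8)
x,y=int(u2[0])-66,max(0,int(u2[1])-75);c=crop(f,x,y,132,150,4)[:600,:528];out[:c.shape[0],272:272+c.shape[1]]=c
c=crop(w1["f"],225,130,68,75,4);out[:300,:272]=c
cv2.imwrite("pics/w2.png",out)
```

```text
[0.41339688 0.04742506 0.12483795] [-0.55  0.29 -0.54  1.28  0.71  0.81]
[252.64443055 124.18096238]
```

View pics/w2.png

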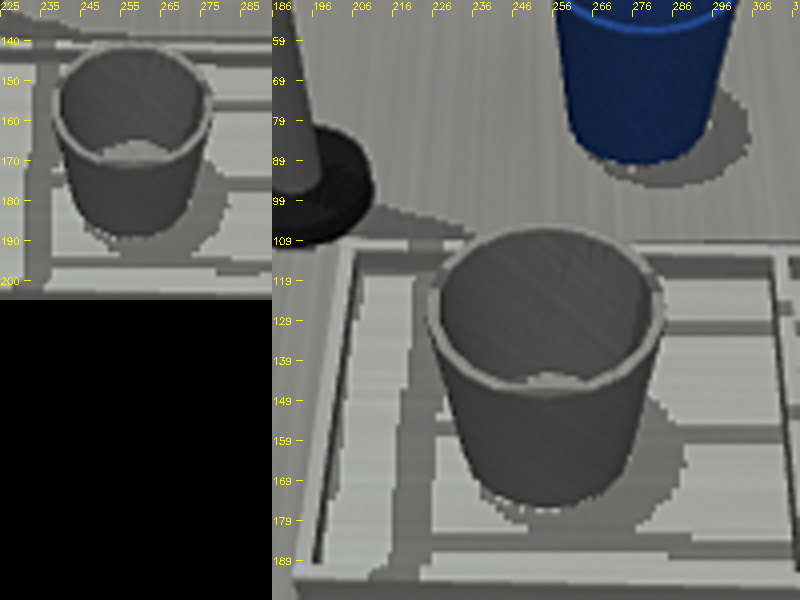

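Run:
```python
from h import *
a,b=np.load("w1.npz")["M"],np.load("w2.npz")["M"]
print(tri([a,b],[(258.1-.4,155.7),(254.6-.4,126.5)]),tri([a,b,P("scene"),P("top")],[(257.7,155.7),(254.2,126.5),(338.1,198.1),(179.4,216)]))
for z in(.012,):
  q=np.array([plane(b,u,z) for u in((197,189.5),(317.3,191.5),(207.3,110.7),(311.8,110.7))]);print(q.round(4),q.mean(0))
p1=np.array([.411,.200,.042])
s=plan(p1-tool(90,40).as_matrix()[:,2]*.10+[0,0,.019],tool(90,40),3)
```

```text
(array([0.4113063 , 0.20634413, 0.04319498]), array([1.34657551e-05])) (array([0.41104957, 0.19791253, 0.05292818]), array([0.00151814]))
[[0.3579 0.1565 0.012 ]
 [0.4699 0.1542 0.012 ]
 [0.3596 0.259  0.012 ]
 [0.4742 0.2589 0.012 ]] [0.41539013 0.20715363 0.012     ]
3 rows d [ 0.0551 -0.0007  0.0618] a [-0.     -0.0001 -0.0001] mm 24.8 deg 0.1
```

Run:
```python
from h import *
s=plan([.411,.140,.0915],tool(90,40),3)
s=plan([.411,.217,.027],tool(90,40),4,s)
```

```text
3 rows d [ 0.0381 -0.0006  0.1   ] a [-0.     -0.0001 -0.0001] mm 32.1 deg 0.1
4 rows d [0.0001 0.     0.0837] a [0. 0. 0.] mm 25.1 deg 0.0
```

Request:
{"api": "send_rows", "payload": {"deltas": [{"dx": 0.038,"dy": -0.0006,"dz": 0.1,"ax": 0,"ay": 0,"az": 0,"jaw": 0.88},{"dx": 0.038,"dy": -0.0006,"dz": 0.1,"ax": 0,"ay": 0,"az": 0,"jaw": 0.88},{"dx": 0.038,"dy": -0.0006,"dz": 0.1,"ax": 0,"ay": 0,"az": 0,"jaw": 0.88},{"dx": 0,"dy": 0,"dz": 0.0837,"ax": 0,"ay": 0,"az": 0,"jaw": 0.88},{"dx": 0,"dy": 0,"dz": 0.0837,"ax": 0,"ay": 0,"az": 0,"jaw": 0.88},{"dx": 0,"dy": 0,"dz": 0.0837,"ax": 0,"ay": 0,"az": 0,"jaw": 0.88},{"dx": 0,"dy": 0,"dz": 0.0837,"ax": 0,"ay": 0,"az": 0,"jaw": 0.88},{"dx": 0,"dy": 0,"dz": 0,"ax": 0,"ay": 0,"az": 0,"jaw": 0.88},{"dx": 0,"dy": 0,"dz": 0,"ax": 0,"ay": 0,"az": 0,"jaw": 0.88}]}}

```text
t: 5.55
eef_pos: [0.4136, 0.2151, 0.0298]
tcp_rot: [-0.298, 0.641, 0.64, 0.3]
contact_force: [0.2, -0.4, -0.5]
finger_gap: 0.0752
finger_force: 0.0
```

Run:
```python
from h import *
print(cur()[0],status.observe()["joint_positions"].round(2))
f=grab_frame("wrist");cv2.imwrite("pics/w3.png",f)
```

```text
[0.41356094 0.21514686 0.02975656] [-0.18  0.35 -0.74  0.68  0.86  1.3 ]
```

View pics/w3.png

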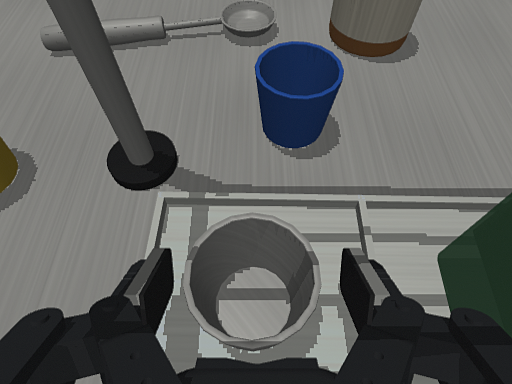

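The cup (187–320, 280) sits centred between the pads (172 and 342), so I'll close.

Request:
{"api": "send_rows", "payload": {"deltas": [{"dx": 0,"dy": -0.006,"dz": 0,"ax": 0,"ay": 0,"az": 0,"jaw": 0.6},{"dx": 0,"dy": 0,"dz": 0,"ax": 0,"ay": 0,"az": 0,"jaw": 0.3},{"dx": 0,"dy": 0,"dz": 0,"ax": 0,"ay": 0,"az": 0,"jaw": 0.3},{"dx": 0,"dy": 0,"dz": 0,"ax": 0,"ay": 0,"az": 0,"jaw": 0.3},{"dx": 0,"dy": 0,"dz": 0,"ax": 0,"ay": 0,"az": 0,"jaw": 0.3},{"dx": 0,"dy": 0,"dz": 0,"ax": 0,"ay": 0,"az": 0,"jaw": 0.3}], "force": 40}}

```text
t: 6.35
eef_pos: [0.4117, 0.2153, 0.0301]
tcp_rot: [-0.299, 0.641, 0.639, 0.301]
contact_force: [-1.1, -3.9, 5.8]
finger_gap: 0.0523
finger_force: 40.4
```

Run:
```python
from h import *
p,R=cur();print(p);s=plan(p+[0,0,.035],R,4);s=plan(s[0]+[0,-.24,0],R,8,s)
s=plan(s[0]+[0,0,.05],R,2,s)
```

```text
[0.41170105 0.21527644 0.03011183]
4 rows d [ 0.0224  0.     -0.0187] a [0. 0. 0.] mm 8.7 deg 0.0
8 rows d [-0.064   0.0004 -0.0768] a [0. 0. 0.] mm 30.0 deg 0.0
2 rows d [ 0.064   0.0001 -0.0533] a [0. 0. 0.] mm 25.0 deg 0.0
```

Request:
{"api": "send_rows", "payload": {"deltas": [{"dx": 0.0224,"dy": 0,"dz": -0.0187,"ax": 0,"ay": 0,"az": 0,"jaw": 0.3},{"dx": 0.0224,"dy": 0,"dz": -0.0187,"ax": 0,"ay": 0,"az": 0,"jaw": 0.3},{"dx": 0.0224,"dy": 0,"dz": -0.0187,"ax": 0,"ay": 0,"az": 0,"jaw": 0.3},{"dx": 0.0224,"dy": 0,"dz": -0.0187,"ax": 0,"ay": 0,"az": 0,"jaw": 0.3},{"dx": -0.064,"dy": 0,"dz": -0.0768,"ax": 0,"ay": 0,"az": 0,"jaw": 0.3},{"dx": -0.064,"dy": 0,"dz": -0.0768,"ax": 0,"ay": 0,"az": 0,"jaw": 0.3},{"dx": -0.064,"dy": 0,"dz": -0.0768,"ax": 0,"ay": 0,"az": 0,"jaw": 0.3},{"dx": -0.064,"dy": 0,"dz": -0.0768,"ax": 0,"ay": 0,"az": 0,"jaw": 0.3},{"dx": -0.064,"dy": 0,"dz": -0.0768,"ax": 0,"ay": 0,"az": 0,"jaw": 0.3},{"dx": -0.064,"dy": 0,"dz": -0.0768,"ax": 0,"ay": 0,"az": 0,"jaw": 0.3},{"dx": -0.064,"dy": 0,"dz": -0.0768,"ax": 0,"ay": 0,"az": 0,"jaw": 0.3},{"dx": -0.064,"dy": 0,"dz": -0.0768,"ax": 0,"ay": 0,"az": 0,"jaw": 0.3},{"dx": 0.064,"dy": 0,"dz": -0.0533,"ax": 0,"ay": 0,"az": 0,"jaw": 0.3},{"dx": 0.064,"dy": 0,"dz": -0.0533,"ax": 0,"ay": 0,"az": 0,"jaw": 0.3}]}}

```text
t: 8.1
eef_pos: [0.4105, -0.0247, 0.1151]
tcp_rot: [-0.299, 0.642, 0.639, 0.3]
contact_force: [0.4, -0.3, -1.6]
finger_gap: 0.0523
finger_force: 42.0
```

Run:
```python
from h import *
p,R=cur();print(p,status.observe()["joint_positions"].round(2))
# cup foot relative to TCP at grasp, in tool az frame: cup centre 16mm behind TCP horizontally, foot .0261 below
off=np.array([.0162,0,.0261])  # along az (back), z
def tcp(c,az): a=np.radians(az);return np.array([c[0]+.0162*np.cos(a),c[1]+.0162*np.sin(a),c[2]+.0261])
az=50;s=plan(tcp([.655,-.055,.07],az),tool(az,40),11)
s=plan(tcp([.655,-.055,.014],az),tool(az,40),5,s)
```

```text
[ 0.41048636 -0.0247061   0.11512487] [-0.68  0.37 -0.47  1.37  0.64  0.67]
11 rows d [0.0081 0.0766 0.0186] a [-0.0077 -0.      0.0065] mm 23.8 deg 3.6
5 rows d [-0.0286 -0.      0.024 ] a [0. 0. 0.] mm 11.2 deg 0.0
```

Request:
{"api": "send_rows", "payload": {"deltas": [{"dx": 0.0081,"dy": 0.0766,"dz": 0.0186,"ax": -0.0077,"ay": 0,"az": 0.0065,"jaw": 0.3},{"dx": 0.0081,"dy": 0.0766,"dz": 0.0186,"ax": -0.0077,"ay": 0,"az": 0.0065,"jaw": 0.3},{"dx": 0.0081,"dy": 0.0766,"dz": 0.0186,"ax": -0.0077,"ay": 0,"az": 0.0065,"jaw": 0.3},{"dx": 0.0081,"dy": 0.0766,"dz": 0.0186,"ax": -0.0077,"ay": 0,"az": 0.0065,"jaw": 0.3},{"dx": 0.0081,"dy": 0.0766,"dz": 0.0186,"ax": -0.0077,"ay": 0,"az": 0.0065,"jaw": 0.3},{"dx": 0.0081,"dy": 0.0766,"dz": 0.0186,"ax": -0.0077,"ay": 0,"az": 0.0065,"jaw": 0.3},{"dx": 0.0081,"dy": 0.0766,"dz": 0.0186,"ax": -0.0077,"ay": 0,"az": 0.0065,"jaw": 0.3},{"dx": 0.0081,"dy": 0.0766,"dz": 0.0186,"ax": -0.0077,"ay": 0,"az": 0.0065,"jaw": 0.3},{"dx": 0.0081,"dy": 0.0766,"dz": 0.0186,"ax": -0.0077,"ay": 0,"az": 0.0065,"jaw": 0.3},{"dx": 0.0081,"dy": 0.0766,"dz": 0.0186,"ax": -0.0077,"ay": 0,"az": 0.0065,"jaw": 0.3},{"dx": 0.0081,"dy": 0.0766,"dz": 0.0186,"ax": -0.0077,"ay": 0,"az": 0.0065,"jaw": 0.3},{"dx": 0,"dy": 0,"dz": 0,"ax": 0,"ay": 0,"az": 0,"jaw": 0.3},{"dx": 0,"dy": 0,"dz": 0,"ax": 0,"ay": 0,"az": 0,"jaw": 0.3}]}}

```text
t: 9.72
eef_pos: [0.6643, -0.0416, 0.0949]
tcp_rot: [-0.181, 0.822, 0.382, 0.382]
contact_force: [-0.3, -0.7, -0.6]
finger_gap: 0.0516
finger_force: 42.0
```

Run:
```python
from h import *
p,R=cur();a=np.radians(50);t=np.array([.655+.0162*np.cos(a),-.055+.0162*np.sin(a),.014+.0261])
print(p,t,np.degrees((R.inv()*tool(50,40)).magnitude()))
s=plan(t,tool(50,40),6)
```

```text
[ 0.66431422 -0.04156113  0.09494963] [ 0.66541316 -0.04259008  0.0401    ] 0.27273541462756223
6 rows d [-0.0234  0.0009  0.0195] a [-0.0001 -0.     -0.0001] mm 9.1 deg 0.0
```

Request:
{"api": "send_rows", "payload": {"deltas": [{"dx": -0.0234,"dy": 0,"dz": 0.0195,"ax": 0,"ay": 0,"az": 0,"jaw": 0.3},{"dx": -0.0234,"dy": 0,"dz": 0.0195,"ax": 0,"ay": 0,"az": 0,"jaw": 0.3},{"dx": -0.0234,"dy": 0,"dz": 0.0195,"ax": 0,"ay": 0,"az": 0,"jaw": 0.3},{"dx": -0.0234,"dy": 0,"dz": 0.0195,"ax": 0,"ay": 0,"az": 0,"jaw": 0.3},{"dx": -0.0234,"dy": 0,"dz": 0.0195,"ax": 0,"ay": 0,"az": 0,"jaw": 0.3},{"dx": -0.0117,"dy": 0,"dz": 0.0098,"ax": 0,"ay": 0,"az": 0,"jaw": 0.3},{"dx": 0,"dy": 0,"dz": 0,"ax": 0,"ay": 0,"az": 0,"jaw": 0.3},{"dx": 0,"dy": 0,"dz": 0,"ax": 0,"ay": 0,"az": 0,"jaw": 0.3}]}}

```text
t: 10.72
eef_pos: [0.6653, -0.0422, 0.0452]
tcp_rot: [-0.18, 0.822, 0.382, 0.383]
contact_force: [-0.2, 0.4, 0.3]
finger_gap: 0.0519
finger_force: 42.0
```

Run:
```python
from h import *
p,R=cur();print(p)
a,b=grab_frame("scene"),grab_frame("wrist")
u=proj(P("scene"),[.655,-.055,.03]).astype(int);print(u)
out=np.zeros((600,800,3),np.uint8);out[:384,:512]=b
c=crop(a,u[0]-35,u[1]-27,70,54,4);out[384:,:280]=c[:216];cv2.imwrite("pics/place1.png",out)
```

```text
[ 0.6653406  -0.04215358  0.0451646 ]
[228 248]
```

View pics/place1.png

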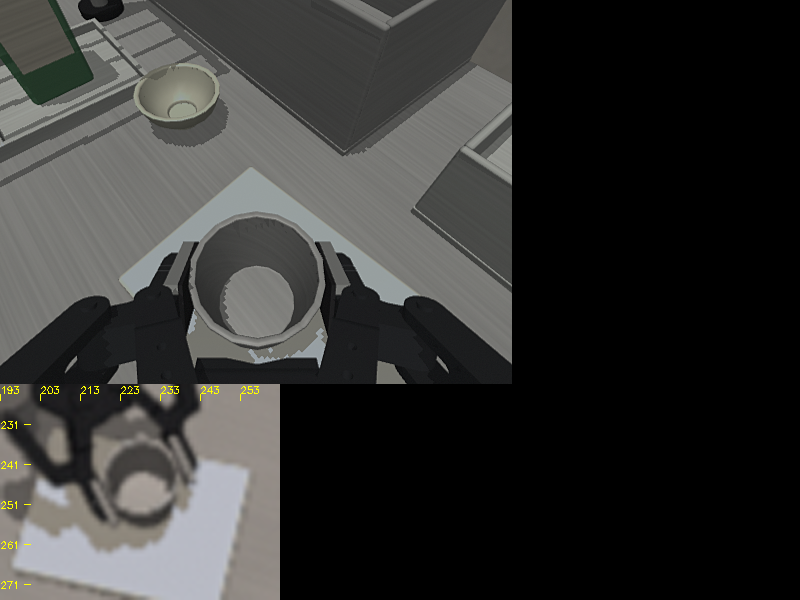

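The cup is upright in the fingers, over the board at (229,245) in the scene view. I'll lower it the last millimetres.

Request:
{"api": "send_rows", "payload": {"deltas": [{"dx": -0.006,"dy": 0,"dz": 0.005,"ax": 0,"ay": 0,"az": 0,"jaw": 0.3},{"dx": -0.006,"dy": 0,"dz": 0.005,"ax": 0,"ay": 0,"az": 0,"jaw": 0.3},{"dx": -0.004,"dy": 0,"dz": 0.0035,"ax": 0,"ay": 0,"az": 0,"jaw": 0.3},{"dx": 0,"dy": 0,"dz": 0,"ax": 0,"ay": 0,"az": 0,"jaw": 0.3},{"dx": 0,"dy": 0,"dz": 0,"ax": 0,"ay": 0,"az": 0,"jaw": 0.3}]}}

```text
t: 11.45
eef_pos: [0.665, -0.042, 0.0385]
tcp_rot: [-0.18, 0.822, 0.382, 0.383]
contact_force: [0.2, -0.4, -0.8]
finger_gap: 0.052
finger_force: 42.0
```

Request:
{"api": "send_rows", "payload": {"deltas": [{"dx": -0.003,"dy": 0,"dz": 0.0025,"ax": 0,"ay": 0,"az": 0,"jaw": 0.3},{"dx": 0,"dy": 0,"dz": 0,"ax": 0,"ay": 0,"az": 0,"jaw": 0.3},{"dx": 0,"dy": 0,"dz": 0,"ax": 0,"ay": 0,"az": 0,"jaw": 0.3}]}}

```text
t: 11.82
eef_pos: [0.6653, -0.042, 0.038]
tcp_rot: [-0.18, 0.821, 0.382, 0.383]
contact_force: [-2.1, 0.1, 3.8]
finger_gap: 0.0518
finger_force: 42.2
```

Request:
{"api": "send_rows", "payload": {"deltas": [{"dx": 0,"dy": 0,"dz": 0,"ax": 0,"ay": 0,"az": 0,"jaw": 0.7},{"dx": 0,"dy": 0,"dz": 0,"ax": 0,"ay": 0,"az": 0,"jaw": 0.9},{"dx": 0,"dy": 0,"dz": 0,"ax": 0,"ay": 0,"az": 0,"jaw": 0.9},{"dx": 0,"dy": 0,"dz": 0,"ax": 0,"ay": 0,"az": 0,"jaw": 0.9},{"dx": 0,"dy": 0,"dz": -0.06,"ax": 0,"ay": 0,"az": 0,"jaw": 0.9},{"dx": 0,"dy": 0,"dz": -0.12,"ax": 0,"ay": 0,"az": 0,"jaw": 0.9},{"dx": 0,"dy": 0,"dz": -0.15,"ax": 0,"ay": 0,"az": 0,"jaw": 0.9},{"dx": 0,"dy": 0,"dz": -0.15,"ax": 0,"ay": 0,"az": 0,"jaw": 0.9}]}}

```text
t: 12.82
eef_pos: [0.5935, -0.1272, 0.1306]
tcp_rot: [-0.18, 0.822, 0.382, 0.383]
contact_force: [0.2, 0.5, 0.3]
finger_gap: 0.0768
finger_force: 0.0
```

Run:
```python
from h import *
p,R=cur();print(p,status.observe()["joint_positions"].round(2))
f=grab_frame("wrist");M=P("wrist");print("cup expect",proj(M,[.655,-.055,.012]),proj(M,[.655,-.055,.062]));
uu=np.array([-.127,-.992,0]);az=np.degrees(np.arctan2(.992,.127))
g=np.array([.4555,-.111,.026])+uu*.08
Rg=tool(az,70,-1); pg=g+Rg.as_matrix()[:,2]*.019; print("pick tcp",pg,Rg.as_matrix()[:,2])
s=plan([.50,-.17,.28],tool(az,70,-1),18)
out=np.zeros((600,800,3),np.uint8);out[:384,:512]=f;cv2.imwrite("pics/placed.png",f)
```

```text
[ 0.59345414 -0.12719014  0.13061454] [-0.7   0.32 -0.44  0.82  0.87  1.56]
cup expect [253.01482171 205.43327116] [252.58419368 174.74727502]
pick tcp [ 0.44616521 -0.18391423  0.00814584] [ 0.04343237  0.33925125 -0.93969262]
18 rows d [-0.0088 -0.003  -0.0342] a [-0.006  -0.004   0.0225] mm 10.6 deg 8.5
```

View pics/placed.png

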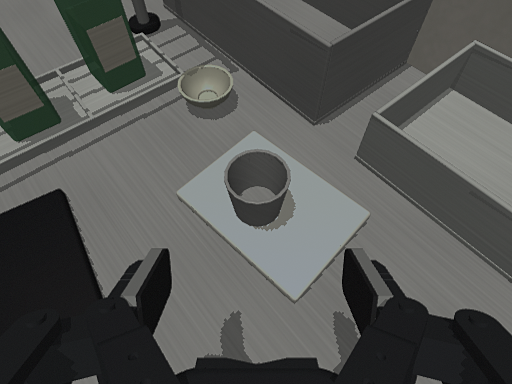

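The cup stands on the board at (257,188) in the wrist view, matching the projection. For the bottle pick I need tool x towards the cap, so I'll roll −180° while rising to stay inside joint 6's range.

Request:
{"api": "send_rows", "payload": {"deltas": [{"dx": 0,"dy": 0,"dz": -0.04,"ax": 0,"ay": 0,"az": -0.0278,"jaw": 0.88},{"dx": 0,"dy": 0,"dz": -0.04,"ax": 0,"ay": 0,"az": -0.0278,"jaw": 0.88},{"dx": 0,"dy": 0,"dz": -0.04,"ax": 0,"ay": 0,"az": -0.0278,"jaw": 0.88},{"dx": 0,"dy": 0,"dz": -0.04,"ax": 0,"ay": 0,"az": -0.0278,"jaw": 0.88},{"dx": 0,"dy": 0,"dz": -0.04,"ax": 0,"ay": 0,"az": -0.0278,"jaw": 0.88},{"dx": 0,"dy": 0,"dz": -0.04,"ax": 0,"ay": 0,"az": -0.0278,"jaw": 0.88},{"dx": 0,"dy": 0,"dz": -0.04,"ax": 0,"ay": 0,"az": -0.0278,"jaw": 0.88},{"dx": 0,"dy": 0,"dz": -0.04,"ax": 0,"ay": 0,"az": -0.0278,"jaw": 0.88},{"dx": 0,"dy": 0,"dz": -0.04,"ax": 0,"ay": 0,"az": -0.0278,"jaw": 0.88},{"dx": 0,"dy": 0,"dz": 0,"ax": 0,"ay": 0,"az": -0.0278,"jaw": 0.88},{"dx": 0,"dy": 0,"dz": 0,"ax": 0,"ay": 0,"az": -0.0278,"jaw": 0.88},{"dx": 0,"dy": 0,"dz": 0,"ax": 0,"ay": 0,"az": -0.0278,"jaw": 0.88},{"dx": 0,"dy": 0,"dz": 0,"ax": 0,"ay": 0,"az": -0.0278,"jaw": 0.88},{"dx": 0,"dy": 0,"dz": 0,"ax": 0,"ay": 0,"az": -0.0278,"jaw": 0.88},{"dx": 0,"dy": 0,"dz": 0,"ax": 0,"ay": 0,"az": -0.0278,"jaw": 0.88},{"dx": 0,"dy": 0,"dz": 0,"ax": 0,"ay": 0,"az": -0.0278,"jaw": 0.88},{"dx": 0,"dy": 0,"dz": 0,"ax": 0,"ay": 0,"az": -0.0278,"jaw": 0.88},{"dx": 0,"dy": 0,"dz": 0,"ax": 0,"ay": 0,"az": -0.0278,"jaw": 0.88}]}}

```text
t: 15.12
eef_pos: [0.5411, -0.1902, 0.199]
tcp_rot: [0.383, -0.386, 0.82, 0.178]
contact_force: [-0.2, -0.1, 0.2]
finger_gap: 0.0751
finger_force: 0.0
```

Run:
```python
from h import *
p,R=cur();print(p,status.observe()["joint_positions"].round(2))
Rg=tool(82.7,70,-1);z=Rg.as_matrix()[:,2]
s=plan(np.array([.4462,-.1839,.0081])-z*.15,Rg,9)
```

```text
[ 0.54112374 -0.19020259  0.1990124 ] [-0.86  0.27 -0.35  1.14  0.86 -1.82]
9 rows d [ 0.0362  0.0282 -0.0046] a [-0.0059  0.009  -0.0083] mm 13.8 deg 4.9
```

Request:
{"api": "send_rows", "payload": {"deltas": [{"dx": 0.0362,"dy": 0.0282,"dz": -0.0046,"ax": -0.0059,"ay": 0.009,"az": -0.0083,"jaw": 0.88},{"dx": 0.0362,"dy": 0.0282,"dz": -0.0046,"ax": -0.0059,"ay": 0.009,"az": -0.0083,"jaw": 0.88},{"dx": 0.0362,"dy": 0.0282,"dz": -0.0046,"ax": -0.0059,"ay": 0.009,"az": -0.0083,"jaw": 0.88},{"dx": 0.0362,"dy": 0.0282,"dz": -0.0046,"ax": -0.0059,"ay": 0.009,"az": -0.0083,"jaw": 0.88},{"dx": 0.0362,"dy": 0.0282,"dz": -0.0046,"ax": -0.0059,"ay": 0.009,"az": -0.0083,"jaw": 0.88},{"dx": 0.0362,"dy": 0.0282,"dz": -0.0046,"ax": -0.0059,"ay": 0.009,"az": -0.0083,"jaw": 0.88},{"dx": 0.0362,"dy": 0.0282,"dz": -0.0046,"ax": -0.0059,"ay": 0.009,"az": -0.0083,"jaw": 0.88},{"dx": 0.0362,"dy": 0.0282,"dz": -0.0046,"ax": -0.0059,"ay": 0.009,"az": -0.0083,"jaw": 0.88},{"dx": 0.0362,"dy": 0.0282,"dz": -0.0046,"ax": -0.0059,"ay": 0.009,"az": -0.0083,"jaw": 0.88},{"dx": 0,"dy": 0,"dz": 0,"ax": 0,"ay": 0,"az": 0,"jaw": 0.88},{"dx": 0,"dy": 0,"dz": 0,"ax": 0,"ay": 0,"az": 0,"jaw": 0.88}]}}

```text
t: 16.5
eef_pos: [0.4396, -0.2343, 0.1495]
tcp_rot: [0.13, -0.65, 0.74, 0.117]
contact_force: [-0.9, 1.3, 0.4]
finger_gap: 0.0749
finger_force: 0.0
```

Run:
```python
from h import *
p,R=cur();print(p,status.observe()["joint_positions"].round(2))
M=P("wrist");f=grab_frame("wrist")
hsv=cv2.cvtColor(f,cv2.COLOR_BGR2HSV);g=cv2.inRange(hsv,(45,70,25),(85,255,255))
# model-predicted body top-face corners vs image
u=np.array([-.127,-.992,0]);v=np.array([.992,-.127,0]);b=np.array([.4555,-.111,0])
img=f.copy()
for a,w,z in((0,26,.052),(0,-26,.052),(.12,26,.052),(.12,-26,.052),(0,26,0),(0,-26,0),(.16,0,.026)):
    q=proj(M,b+u*a+v*w/1000+[0,0,z]);print(q.round(1));cv2.drawMarker(img,tuple(int(round(k)) for k in q),(0,0,255),0,7)
Rg=tool(82.7,70,-1)
s=plan([.4462,-.1839,.0085],Rg,6)
cv2.imwrite("pics/pick.png",img)
```

```text
[ 0.43956696 -0.23428008  0.14947796] [-0.78  0.25 -0.29  1.26  0.28 -2.25]
[227.6 265.1]
[283.4 264.8]
[218.7 154.9]
[291.7 154.7]
[230.7 226.2]
[280. 226.]
[255.   86.4]
6 rows d [ 0.0004 -0.0003  0.0833] a [ 0.0001  0.0001 -0.0001] mm 25.0 deg 0.1
```

View pics/pick.png

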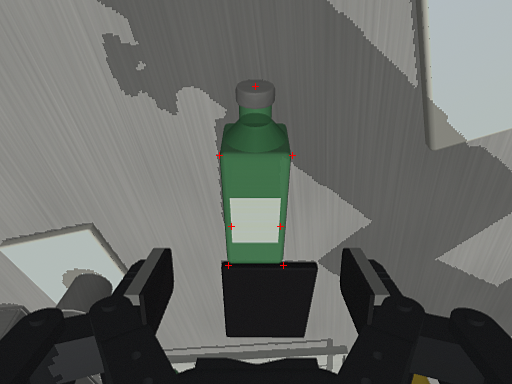

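The projected body corners (219,155), (292,155), (228,265), (283,265) and the cap (255,86) land on the bottle, so its pose is confirmed. I'll descend and grip.

Request:
{"api": "send_rows", "payload": {"deltas": [{"dx": 0,"dy": 0,"dz": 0.083,"ax": 0,"ay": 0,"az": 0,"jaw": 0.88},{"dx": 0,"dy": 0,"dz": 0.083,"ax": 0,"ay": 0,"az": 0,"jaw": 0.88},{"dx": 0,"dy": 0,"dz": 0.083,"ax": 0,"ay": 0,"az": 0,"jaw": 0.88},{"dx": 0,"dy": 0,"dz": 0.083,"ax": 0,"ay": 0,"az": 0,"jaw": 0.88},{"dx": 0,"dy": 0,"dz": 0.083,"ax": 0,"ay": 0,"az": 0,"jaw": 0.88},{"dx": 0,"dy": 0,"dz": 0.074,"ax": 0,"ay": 0,"az": 0,"jaw": 0.88},{"dx": 0,"dy": 0,"dz": 0,"ax": 0,"ay": 0,"az": 0,"jaw": 0.88},{"dx": 0,"dy": 0,"dz": 0,"ax": 0,"ay": 0,"az": 0,"jaw": 0.88}]}}

```text
t: 17.55
eef_pos: [0.4457, -0.1848, 0.0124]
tcp_rot: [0.13, -0.65, 0.74, 0.117]
contact_force: [0.8, 0.4, 0.4]
finger_gap: 0.0753
finger_force: 0.0
```

Request:
{"api": "send_rows", "payload": {"deltas": [{"dx": 0,"dy": 0,"dz": 0.005,"ax": 0,"ay": 0,"az": 0,"jaw": 0.5},{"dx": 0,"dy": 0,"dz": 0,"ax": 0,"ay": 0,"az": 0,"jaw": 0.3},{"dx": 0,"dy": 0,"dz": 0,"ax": 0,"ay": 0,"az": 0,"jaw": 0.3},{"dx": 0,"dy": 0,"dz": 0,"ax": 0,"ay": 0,"az": 0,"jaw": 0.3},{"dx": 0,"dy": 0,"dz": 0,"ax": 0,"ay": 0,"az": 0,"jaw": 0.3},{"dx": 0,"dy": 0,"dz": 0,"ax": 0,"ay": 0,"az": 0,"jaw": 0.3}], "force": 80}}

```text
t: 18.3
eef_pos: [0.4464, -0.185, 0.0114]
tcp_rot: [0.13, -0.65, 0.74, 0.116]
contact_force: [-0.8, -4.0, 6.2]
finger_gap: 0.0516
finger_force: 83.8
```

Run:
```python
from h import *
p,R=cur();print(p,R.as_matrix().round(3))
# bottle pose in tool
u=np.array([-.127,-.992,0]);u/=np.linalg.norm(u);foot=np.array([.4555,-.111,.026])
f=R.inv().apply(foot-p);ax=R.inv().apply(u);print("foot in tool",f.round(4),"axis",ax.round(4));np.savez("grip.npz",f=f,ax=ax)
s=plan(p+[0,0,.25],R,8)
```

```text
[ 0.44642975 -0.18501761  0.01144149] [[-0.121 -0.992  0.042]
 [-0.932  0.128  0.34 ]
 [-0.343  0.002 -0.939]]
foot in tool [-0.075   0.0005  0.0119] axis [ 9.393e-01 -9.000e-04 -3.431e-01]
8 rows d [-0.0357  0.0002 -0.0978] a [0. 0. 0.] mm 31.2 deg 0.0
```

Request:
{"api": "send_rows", "payload": {"deltas": [{"dx": -0.018,"dy": 0,"dz": -0.049,"ax": 0,"ay": 0,"az": 0,"jaw": 0.3},{"dx": -0.0357,"dy": 0,"dz": -0.098,"ax": 0,"ay": 0,"az": 0,"jaw": 0.3},{"dx": -0.0357,"dy": 0,"dz": -0.098,"ax": 0,"ay": 0,"az": 0,"jaw": 0.3},{"dx": -0.0357,"dy": 0,"dz": -0.098,"ax": 0,"ay": 0,"az": 0,"jaw": 0.3},{"dx": -0.0357,"dy": 0,"dz": -0.098,"ax": 0,"ay": 0,"az": 0,"jaw": 0.3},{"dx": -0.0357,"dy": 0,"dz": -0.098,"ax": 0,"ay": 0,"az": 0,"jaw": 0.3},{"dx": -0.0357,"dy": 0,"dz": -0.098,"ax": 0,"ay": 0,"az": 0,"jaw": 0.3},{"dx": -0.0357,"dy": 0,"dz": -0.098,"ax": 0,"ay": 0,"az": 0,"jaw": 0.3},{"dx": 0,"dy": 0,"dz": 0,"ax": 0,"ay": 0,"az": 0.012,"jaw": 0.3},{"dx": 0,"dy": 0,"dz": 0,"ax": 0,"ay": 0,"az": 0.024,"jaw": 0.3},{"dx": 0,"dy": 0,"dz": 0,"ax": 0,"ay": 0,"az": 0.024,"jaw": 0.3},{"dx": 0,"dy": 0,"dz": 0,"ax": 0,"ay": 0,"az": 0.024,"jaw": 0.3},{"dx": 0,"dy": 0,"dz": 0,"ax": 0,"ay": 0,"az": 0.024,"jaw": 0.3},{"dx": 0,"dy": 0,"dz": 0,"ax": 0,"ay": 0,"az": 0.024,"jaw": 0.3},{"dx": 0,"dy": 0,"dz": 0,"ax": 0,"ay": 0,"az": 0.024,"jaw": 0.3},{"dx": 0,"dy": 0,"dz": 0,"ax": 0,"ay": 0,"az": 0.024,"jaw": 0.3}]}}

```text
t: 20.3
eef_pos: [0.4452, -0.1835, 0.2449]
tcp_rot: [0.046, -0.15, 0.973, 0.169]
contact_force: [-0.6, -0.6, -2.6]
finger_gap: 0.0512
finger_force: 83.6
```

Run:
```python
from h import *
p,R=cur();print(p,status.observe()["joint_positions"].round(2))
s=plan([.414,-.08,.22],tool(90,20.05),16)
```

```text
[ 0.44521385 -0.18353008  0.24485096] [-0.7   0.13 -0.22  1.42  0.29 -1.04]
16 rows d [0.0118 0.0098 0.0204] a [-0.0079  0.0062  0.0175] mm 7.7 deg 7.3
```

Request:
{"api": "send_rows", "payload": {"deltas": [{"dx": 0.0118,"dy": 0.0098,"dz": 0.0204,"ax": -0.0079,"ay": 0.0062,"az": 0.0175,"jaw": 0.3},{"dx": 0.0118,"dy": 0.0098,"dz": 0.0204,"ax": -0.0079,"ay": 0.0062,"az": 0.0175,"jaw": 0.3},{"dx": 0.0118,"dy": 0.0098,"dz": 0.0204,"ax": -0.0079,"ay": 0.0062,"az": 0.0175,"jaw": 0.3},{"dx": 0.0118,"dy": 0.0098,"dz": 0.0204,"ax": -0.0079,"ay": 0.0062,"az": 0.0175,"jaw": 0.3},{"dx": 0.0118,"dy": 0.0098,"dz": 0.0204,"ax": -0.0079,"ay": 0.0062,"az": 0.0175,"jaw": 0.3},{"dx": 0.0118,"dy": 0.0098,"dz": 0.0204,"ax": -0.0079,"ay": 0.0062,"az": 0.0175,"jaw": 0.3},{"dx": 0.0118,"dy": 0.0098,"dz": 0.0204,"ax": -0.0079,"ay": 0.0062,"az": 0.0175,"jaw": 0.3},{"dx": 0.0118,"dy": 0.0098,"dz": 0.0204,"ax": -0.0079,"ay": 0.0062,"az": 0.0175,"jaw": 0.3},{"dx": 0.0118,"dy": 0.0098,"dz": 0.0204,"ax": -0.0079,"ay": 0.0062,"az": 0.0175,"jaw": 0.3},{"dx": 0.0118,"dy": 0.0098,"dz": 0.0204,"ax": -0.0079,"ay": 0.0062,"az": 0.0175,"jaw": 0.3},{"dx": 0.0118,"dy": 0.0098,"dz": 0.0204,"ax": -0.0079,"ay": 0.0062,"az": 0.0175,"jaw": 0.3},{"dx": 0.0118,"dy": 0.0098,"dz": 0.0204,"ax": -0.0079,"ay": 0.0062,"az": 0.0175,"jaw": 0.3},{"dx": 0.0118,"dy": 0.0098,"dz": 0.0204,"ax": -0.0079,"ay": 0.0062,"az": 0.0175,"jaw": 0.3},{"dx": 0.0118,"dy": 0.0098,"dz": 0.0204,"ax": -0.0079,"ay": 0.0062,"az": 0.0175,"jaw": 0.3},{"dx": 0.0118,"dy": 0.0098,"dz": 0.0204,"ax": -0.0079,"ay": 0.0062,"az": 0.0175,"jaw": 0.3},{"dx": 0.0118,"dy": 0.0098,"dz": 0.0204,"ax": -0.0079,"ay": 0.0062,"az": 0.0175,"jaw": 0.3}]}}

```text
t: 22.3
eef_pos: [0.4145, -0.0809, 0.22]
tcp_rot: [-0.404, 0.577, 0.581, 0.407]
contact_force: [-0.2, -0.5, -2.3]
finger_gap: 0.0512
finger_force: 84.1
```

Run:
```python
from h import *
p,R=cur();print(p,status.observe()["joint_positions"].round(2),"angle err",np.degrees((R.inv()*tool(90,20.05)).magnitude()))
g=np.load("grip.npz");print("bottle foot",p+R.apply(g["f"]),"axis",R.apply(g["ax"]))
# where bottle edges are seen: check tilt in the scene & top
Ms,Mt=P("scene"),P("top");a,b=grab_frame("scene"),grab_frame("top")
F=p+R.apply(g["f"]);A=R.apply(g["ax"])
out=np.zeros((600,800,3),np.uint8)
for k,(M,im) in enumerate(((Ms,a),(Mt,b))):
    im=im.copy();u=proj(M,F+.08*A);x,y=int(u[0])-40,max(0,int(u[1])-45)
    c=crop(im,x,y,80,90,5)
    for h in(0,.12,.16):
        q=(proj(M,F+h*A)-[x,y]+.5)*5;cv2.drawMarker(c,tuple(int(v) for v in q),(0,0,255),0,8)
    out[:450,400*k:400*k+400]=c
cv2.imwrite("pics/carry.png",out)
```

```text
[ 0.41448054 -0.08090768  0.22000422] [-0.83  0.53 -0.26  1.89  0.69  0.3 ] angle err 0.4184269275478884
bottle foot [ 0.41551556 -0.09535181  0.14541788] axis [-0.00759921 -0.0015073   0.99996999]
```

View pics/carry.png

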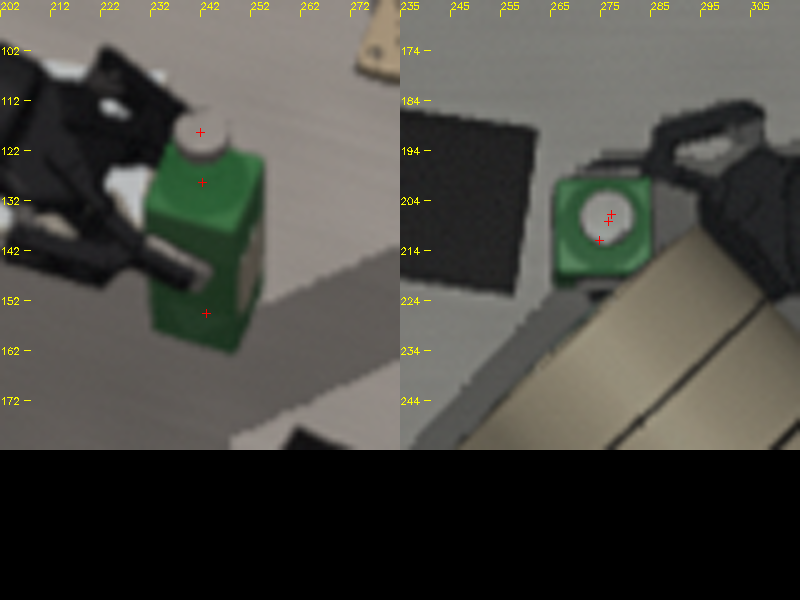

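The scene crop shows the bottle upright, with its cap at (241,118) on the predicted position; the top crop agrees. That was picture 11, one over the limit of 10, so I'll use only numbers from here.

Run:
```python
from h import *
p,R=cur();g=np.load("grip.npz");R1=tool(90,20.05);o=R1.apply(g["f"])
s=plan(np.array([.4135,.04,.032])-o,R1,7)
s=plan(np.array([.4135,.203,.030])-o,R1,8,s)
```

```text
7 rows d [-0.0286 -0.0003  0.0788] a [-0.     -0.      0.0002] mm 25.2 deg 0.1
8 rows d [0.0225 0.     0.0641] a [0. 0. 0.] mm 20.4 deg 0.0
```

Request:
{"api": "send_rows", "payload": {"deltas": [{"dx": -0.0286,"dy": 0,"dz": 0.0788,"ax": 0,"ay": 0,"az": 0.0002,"jaw": 0.3},{"dx": -0.0286,"dy": 0,"dz": 0.0788,"ax": 0,"ay": 0,"az": 0.0002,"jaw": 0.3},{"dx": -0.0286,"dy": 0,"dz": 0.0788,"ax": 0,"ay": 0,"az": 0.0002,"jaw": 0.3},{"dx": -0.0286,"dy": 0,"dz": 0.0788,"ax": 0,"ay": 0,"az": 0.0002,"jaw": 0.3},{"dx": -0.0286,"dy": 0,"dz": 0.0788,"ax": 0,"ay": 0,"az": 0.0002,"jaw": 0.3},{"dx": -0.0286,"dy": 0,"dz": 0.0788,"ax": 0,"ay": 0,"az": 0.0002,"jaw": 0.3},{"dx": -0.0286,"dy": 0,"dz": 0.0788,"ax": 0,"ay": 0,"az": 0.0002,"jaw": 0.3},{"dx": 0,"dy": 0,"dz": 0,"ax": 0,"ay": 0,"az": 0,"jaw": 0.3},{"dx": 0,"dy": 0,"dz": 0,"ax": 0,"ay": 0,"az": 0,"jaw": 0.3}]}}

```text
t: 23.52
eef_pos: [0.4152, 0.0532, 0.1074]
tcp_rot: [-0.405, 0.578, 0.581, 0.405]
contact_force: [0.3, 0.0, -3.7]
finger_gap: 0.0515
finger_force: 83.9
```

Run:
```python
from h import *
p,R=cur();g=np.load("grip.npz");R1=tool(90,20.05);o=R1.apply(g["f"])
print(p,status.observe()["joint_positions"].round(2),p+R.apply(g["f"]),R.apply(g["ax"]))
s=plan(np.array([.4135,.203,.030])-o,R1,9)
```

```text
[0.41517819 0.05320428 0.10739088] [-0.62  0.59 -0.48  1.51  0.86  0.44] [0.41591555 0.03862839 0.03282663] [-3.59396062e-03  2.59945379e-04  9.99993508e-01]
9 rows d [ 0.0199 -0.0007  0.0575] a [-0.      0.      0.0001] mm 18.3 deg 0.0
```

Request:
{"api": "send_rows", "payload": {"deltas": [{"dx": 0.0199,"dy": -0.0007,"dz": 0.0575,"ax": 0,"ay": 0,"az": 0.0001,"jaw": 0.3},{"dx": 0.0199,"dy": -0.0007,"dz": 0.0575,"ax": 0,"ay": 0,"az": 0.0001,"jaw": 0.3},{"dx": 0.0199,"dy": -0.0007,"dz": 0.0575,"ax": 0,"ay": 0,"az": 0.0001,"jaw": 0.3},{"dx": 0.0199,"dy": -0.0007,"dz": 0.0575,"ax": 0,"ay": 0,"az": 0.0001,"jaw": 0.3},{"dx": 0.0199,"dy": -0.0007,"dz": 0.0575,"ax": 0,"ay": 0,"az": 0.0001,"jaw": 0.3},{"dx": 0.0199,"dy": -0.0007,"dz": 0.0575,"ax": 0,"ay": 0,"az": 0.0001,"jaw": 0.3},{"dx": 0.0199,"dy": -0.0007,"dz": 0.0575,"ax": 0,"ay": 0,"az": 0.0001,"jaw": 0.3},{"dx": 0.0199,"dy": -0.0007,"dz": 0.0575,"ax": 0,"ay": 0,"az": 0.0001,"jaw": 0.3},{"dx": 0.0199,"dy": -0.0007,"dz": 0.0575,"ax": 0,"ay": 0,"az": 0.0001,"jaw": 0.3},{"dx": 0,"dy": 0,"dz": 0,"ax": 0,"ay": 0,"az": 0,"jaw": 0.3},{"dx": 0,"dy": 0,"dz": 0,"ax": 0,"ay": 0,"az": 0,"jaw": 0.3}]}}

```text
t: 24.9
eef_pos: [0.412, 0.2185, 0.1045]
tcp_rot: [-0.407, 0.58, 0.579, 0.404]
contact_force: [-0.3, -0.4, -2.8]
finger_gap: 0.0513
finger_force: 84.0
```

Run:
```python
from h import *
p,R=cur();g=np.load("grip.npz");R1=tool(90,20.05);o=R1.apply(g["f"])
print(p,status.observe()["joint_positions"].round(2),p+R.apply(g["f"]),R.apply(g["ax"]))
s=plan(np.array([.4135,.203,.0065])-o,R1,5)
```

```text
[0.41196528 0.21845439 0.10445762] [-0.29  0.47 -0.65  1.12  1.12  0.86] [0.41211012 0.20395745 0.02987448] [ 4.01573288e-03 -8.09366141e-04  9.99991609e-01]
5 rows d [-0.0149  0.0007  0.0048] a [-0.0001 -0.     -0.0001] mm 4.7 deg 0.1
```

Request:
{"api": "send_rows", "payload": {"deltas": [{"dx": -0.0149,"dy": 0,"dz": 0.0048,"ax": 0,"ay": 0,"az": 0,"jaw": 0.3},{"dx": -0.0149,"dy": 0,"dz": 0.0048,"ax": 0,"ay": 0,"az": 0,"jaw": 0.3},{"dx": -0.0149,"dy": 0,"dz": 0.0048,"ax": 0,"ay": 0,"az": 0,"jaw": 0.3},{"dx": -0.0149,"dy": 0,"dz": 0.0048,"ax": 0,"ay": 0,"az": 0,"jaw": 0.3},{"dx": -0.0149,"dy": 0,"dz": 0.0048,"ax": 0,"ay": 0,"az": 0,"jaw": 0.3},{"dx": 0,"dy": 0,"dz": 0,"ax": 0,"ay": 0,"az": 0,"jaw": 0.3},{"dx": 0,"dy": 0,"dz": 0,"ax": 0,"ay": 0,"az": 0,"jaw": 0.3}]}}

```text
t: 25.78
eef_pos: [0.4124, 0.2172, 0.0809]
tcp_rot: [-0.407, 0.58, 0.578, 0.404]
contact_force: [-0.9, 0.4, -2.8]
finger_gap: 0.0513
finger_force: 84.0
```

Request:
{"api": "send_rows", "payload": {"deltas": [{"dx": -0.0047,"dy": 0,"dz": 0.0017,"ax": 0,"ay": 0,"az": 0,"jaw": 0.3},{"dx": 0,"dy": 0,"dz": 0,"ax": 0,"ay": 0,"az": 0,"jaw": 0.3},{"dx": 0,"dy": 0,"dz": 0,"ax": 0,"ay": 0,"az": 0,"jaw": 0.3}]}}

```text
t: 26.15
eef_pos: [0.4124, 0.2172, 0.0795]
tcp_rot: [-0.407, 0.58, 0.578, 0.404]
contact_force: [0.2, 0.8, -3.0]
finger_gap: 0.0512
finger_force: 84.0
```

Request:
{"api": "send_rows", "payload": {"deltas": [{"dx": -0.003,"dy": 0,"dz": 0.0011,"ax": 0,"ay": 0,"az": 0,"jaw": 0.3},{"dx": 0,"dy": 0,"dz": 0,"ax": 0,"ay": 0,"az": 0,"jaw": 0.3},{"dx": 0,"dy": 0,"dz": 0,"ax": 0,"ay": 0,"az": 0,"jaw": 0.3}]}}

```text
t: 26.52
eef_pos: [0.4124, 0.2172, 0.0784]
tcp_rot: [-0.407, 0.58, 0.578, 0.404]
contact_force: [0.8, 0.4, -3.8]
finger_gap: 0.0511
finger_force: 84.0
```

Request:
{"api": "send_rows", "payload": {"deltas": [{"dx": -0.003,"dy": 0,"dz": 0.0011,"ax": 0,"ay": 0,"az": 0,"jaw": 0.3},{"dx": 0,"dy": 0,"dz": 0,"ax": 0,"ay": 0,"az": 0,"jaw": 0.3},{"dx": 0,"dy": 0,"dz": 0,"ax": 0,"ay": 0,"az": 0,"jaw": 0.3}]}}

```text
t: 26.9
eef_pos: [0.4125, 0.2173, 0.0781]
tcp_rot: [-0.407, 0.58, 0.578, 0.405]
contact_force: [-2.0, -2.5, 5.7]
finger_gap: 0.0511
finger_force: 84.7
```

Request:
{"api": "send_rows", "payload": {"deltas": [{"dx": 0,"dy": 0,"dz": 0,"ax": 0,"ay": 0,"az": 0,"jaw": 0.65},{"dx": 0,"dy": 0,"dz": 0,"ax": 0,"ay": 0,"az": 0,"jaw": 0.88},{"dx": 0,"dy": 0,"dz": 0,"ax": 0,"ay": 0,"az": 0,"jaw": 0.88},{"dx": 0,"dy": 0,"dz": 0,"ax": 0,"ay": 0,"az": 0,"jaw": 0.88},{"dx": 0,"dy": 0,"dz": -0.04,"ax": 0,"ay": 0,"az": 0,"jaw": 0.88},{"dx": 0,"dy": 0,"dz": -0.08,"ax": 0,"ay": 0,"az": 0,"jaw": 0.88},{"dx": 0,"dy": 0,"dz": -0.1,"ax": 0,"ay": 0,"az": 0,"jaw": 0.88},{"dx": 0,"dy": 0,"dz": -0.1,"ax": 0,"ay": 0,"az": 0,"jaw": 0.88},{"dx": 0,"dy": 0,"dz": -0.1,"ax": 0,"ay": 0,"az": 0,"jaw": 0.88},{"dx": 0,"dy": 0,"dz": -0.1,"ax": 0,"ay": 0,"az": 0,"jaw": 0.88},{"dx": 0,"dy": 0,"dz": 0,"ax": 0,"ay": 0,"az": 0,"jaw": 0.88},{"dx": 0,"dy": 0,"dz": 0,"ax": 0,"ay": 0,"az": 0,"jaw": 0.88}]}}

```text
t: 28.4
eef_pos: [0.4124, 0.071, 0.1306]
tcp_rot: [-0.407, 0.58, 0.578, 0.404]
contact_force: [-0.5, -0.6, -0.7]
finger_gap: 0.0751
finger_force: 0.0
```

Run:
```python
from h import *
p,R=cur();print(p)
M=P("wrist");f=grab_frame("wrist")
hsv=cv2.cvtColor(f,cv2.COLOR_BGR2HSV);g=cv2.inRange(hsv,(45,70,20),(85,255,255))
n,l,st,c=cv2.connectedComponentsWithStats(g)
for i in range(1,n):
    if st[i,4]>300: print(st[i],c[i].round(1))
F=np.array([.4125,.2025,.004])
for x,y,h in((-26,-26,0),(26,-26,0),(-26,-26,120),(26,-26,120),(0,0,160),(0,0,60)): print((x,y,h),proj(M,F+np.array([x,y,h])/1000).round(1))
# body side edges (verticality): per-row left/right ends of the nearest green blob
i=1+np.argmin(abs(c[1:,0]-proj(M,F)[0])+1e4*(st[1:,4]<300))
for r in range(st[i,1],st[i,1]+st[i,3],15): w=np.where(l[r]==i)[0];print(r,w.min(),w.max())
```

```text
[0.41237909 0.07101378 0.13064534]
[ 352  103  106  159 8878] [401.4 177. ]
[ 222  105   68  154 6667] [255.8 173.8]
[ 453  120   59  136 4962] [489.1 197.3]
(-26, -26, 0) [230.4 260.8]
(26, -26, 0) [284.9 260.6]
(-26, -26, 120) [221.8 152.4]
(26, -26, 120) [292.4 152.1]
(0, 0, 160) [256.7  86.1]
(0, 0, 60) [257.4 194.4]
105 240 240
120 239 273
135 225 287
150 222 289
165 223 289
180 224 288
195 225 286
210 226 285
225 228 284
240 229 284
255 230 282
```

The bottle's edges (222–289 at row 150, 230–282 at row 255) match an upright bottle at the bay centre within 1–3 px. I'm handing the job in.

```bash
python3 -c "
from cell import manip
print(manip.close_job())"
```

```text
the job is handed in; nothing more can be done
None
```

The cup is upright on the smaller white board and the fallen bottle is upright in the near bay (bay2), both released, and the job is handed in at about 28 s with no verdict returned; I viewed 11 pictures, one over the limit of 10.

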